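Snap a transport box's seal shut with the sealing pliers

TASK

Pick up the red-handled sealing pliers from the green mat, put their jaws around the orange and yellow snap seal that stands on the blue transport box and squeeze the pliers until the seal clicks fully shut. Press the seal only with the pliers, never with the gripper; then lay the pliers flat on the green mat again and let go. Leave the other things on the table where they are.

Things in the scene. Friction and masses are not known exactly. Their poses are not given: they have to be found in the camera images.
- pliers: Sealing pliers lying flat, 185 long, 26 thick, 0.28 kg; red handles, steel jaws; two crossing halves on a pivot, this is the first. Origin on the pivot axis at the underside, z along that axis; x, while fully open, is the centre line towards the jaws. Balance point 46 mm behind the pivot. Jaws 26 mm long and thick, 51 to 77 mm ahead of the pivot; gap 42 mm open, 19 mm fully squeezed
- pliers_half (a joint): Angle the pliers are squeezed, rad: 0 open (rest), 0.38 fully closed; about 0.33 on a shut seal. Squeezed by q, the centre line is pliers x turned by -q/2 about its z. A spring holds them open: each handle at the grip point starts to yield at 13 N, closes at 18 N; the seal adds up to 12 N, so 40 N or more of grip shuts it
- pliers_grip (a point): Best grip point, midway between the handles, 55 mm behind the pivot, 13 mm above the underside. Handles run from 12 to 112 mm behind the pivot; their outer faces are 63 mm apart here and nearly parallel. A gripper held at 60 mm carries the pliers with the jaws open; when the seal is shut the handles are about 46 mm apart
- pliers_jaws (a point): Point midway between the open jaws, 63 mm ahead of the pivot, 13 mm above the underside
- pliers_mid (a point): Middle of the pliers' length, 18 mm behind the pivot, 13 mm above the underside
- mat: Fixed green mat 300 x 180 x 5 mm (x, y, z) on the table, origin at the centre of its underside
- box: Fixed closed blue transport box with black lid, 206 x 286 x 112 mm (x, y, z). Origin on the table straight below the seal's track, 33 mm behind the front of the lid; x points into the box away from the robot. The aluminium track plate, 44 x 100 x 6 mm, lies on the lid
- seal: Hasp with the snap seal: steel plate 30 mm wide, 5 thick, top 176 above the table; orange socket disc on its -y side, yellow stud disc on +y, both 30 mm across, axis along y. It slides freely 14 mm each way along the box's y, so it centres itself between closing jaws. Length over the discs 30.5 mm open, 22 shut. Origin on the table below the plate; axes as the box
- stud (a joint): How far the yellow stud half is pushed into the socket, m: 0 open (start), 0.0085 fully home. It resists with up to 10 N, springs back if let go before about 0.005, then clicks over and stays home by itself
- seal_mid (a point): Point on the seal's axis midway between the outer faces of the open seal, 158 mm above the table, 46 mm above the lid; moves with the hasp
- tape: Roll of yellow tape lying flat, 96 mm across, 36 mm high; bystander
- stamp: Red stamp standing upright, 52 mm across, 82 mm high; bystander
- jar: Small pale jar with a white lid standing upright, 60 mm across, 85 mm high; bystander
- thermometer: Yellow and black hand thermometer lying flat, 155 x 40 x 40 mm; bystander
- tub: White bowl, 100 mm across, 50 mm high; bystander

How it is judged:
On the way, in this order (a step that is already met when the one before it is completed fails the run):
1. the pliers are lifted clear of the mat (height (world z) of pliers above 0.05 m), for 0.2 s.
2. the seal is clicked shut while the pliers' jaws are around it (value of joint stud above 0.007 m and distance between pliers_jaws and seal_mid below 0.04 m), for 0.2 s.
At the end, for the whole second after the job is handed in: The stud half is at least 7 mm into the socket (fully home is 8.5 mm) and stays there; the pliers lie flat (within 0.1 rad) and at rest on the mat, the middle of their length within 100 mm of the mat's centre along its length and 80 mm across it, at resting height (value of joint stud above 0.007 m and x of pliers_mid in the frame of mat between -0.1 and 0.1 m and y of pliers_mid in the frame of mat between -0.08 and 0.08 m and height (world z) of pliers_mid below 0.025 m and angle between pliers's own z axis and vertical below 0.1 rad and linear speed of pliers below 0.02 m/s); the robot touches nothing.
It fails at once if the gripper or arm touches the seal (contact force between any of the fingers, the arm and seal above 1 N).
It fails at once if a bystander is moved more than 30 mm (distance of any of tape, stamp, jar, thermometer, tub from where it was at the start of the episode above 0.03 m).
It fails at once if a standing bystander is knocked over (angle between any of stamp, jar's own z axis and vertical above 0.5 rad).
It also fails if it takes over 61 s, if anything falls off the work surface, if the arm or the gripper's body presses on something with over 40 N, if the wrist force passes 120 N, or if a joint passes its speed limit or range.

ROBOT

A 6-joint arm with a two-finger parallel gripper is mounted at the origin on the work surface. World frame = base frame: x ahead of the robot, y to its left, z up, the work surface at z = 0. Lengths are in m, angles in rad, forces in N, time in s.
With the tool pointing down it reaches from about 0.4 to 0.925 m from the base axis. Payload 3.4 kg.
Tool frame: the origin (TCP) lies midway between the tips of the shut fingers; the grasp point (between the pads) lies r.pinch_z behind it (r.pinch_z is the distance from the TCP to the grasp point, in m); z points along the fingers, y is the line along which they close (so a half turn about z gives the same grasp; the last joint's range is limited). The gripper opens to 85 mm and grips with 20 to 120 N. Pads are 22 mm wide; open, the fingers measure 114 mm over their backs; the gripper's body (76 mm by 85 mm) begins 54 mm behind the grasp point. The pads swing forward as they close: fully open they stand 13 mm farther back than shut.
Start: joints at [1.179, 0.307, 1.506, -0, 1.328, -0.073], TCP at [0.18, 0.546, 0.231] pointing down, gripper open.
Joint ranges: [-3.12, 3.12], [-1.05, 2.28], [0.14, 2.33], [-1.42, 4.57], [0.1, 2.73], [-2.68, 2.68]. Speed limits (rad/s): [2.57, 2.57, 3.14, 3.14, 3.14, 3.14].

INTERFACE

Orientations are given as a rotation vector (axis times angle).
In Python, from cell import r gives the robot as it stands.
- The arm moves only by the tool nudge_tcp, called after "Call:" as name(argument=value, ...), one argument or row to a line, values as JSON. Schema: {"type":"object","properties":{"ticks":{"type":"array","items":{"type":"object","properties":{"jaw":{"type":"number"},"xyz":{"type":"array","items":{"type":"number"},"minItems":3,"maxItems":3},"turn":{"type":"number"}},"additionalProperties":false,"required":["jaw"]},"minItems":1,"maxItems":8},"only":{"type":"string"},"quiet":{"type":"boolean"},"lines":{"type":"string"}},"required":["ticks"],"additionalProperties":false}. ticks is a list of rows, 1 to 8 of them, each an object with the fields jaw (the finger opening in m), xyz (a list: dx, dy, dz in m), turn (a turn about the tool's z in rad); a field left out counts as zero (the opening has to be given); each row is the pose to reach, as a shift and turn from the pose commanded when the call began, along the tool's axes at that moment; what a row does not reach only later rows make up. A row lasts 1/8 s, in which the tool goes at most 0.0625 m and 0.188 rad, less where a joint would pass 70% of its speed; a pose out of reach is approached as far as the arm can. The fingers move at their own pace and stop on an object; the grip force is fixed at half the most. Time passes only in rows, so rows that do not move let the fingers close. The tool returns the time, the measured TCP pose, the force, the opening and the grip force at its end. only (a regular expression) keeps the lines of the reply that match it, lines (a string "A,B") keeps lines A to B, and quiet returns only ok. Input that does not fit is refused with a message, and nothing moves.
- r.observe(): the state, without advancing time (a new reading comes with each control period).
- r.camera(name): name is "scene" or "side" or "wrist"; returns a dict with "image" (420x560x3 uint8, blue, green, red), "fx", "fy", "cx", "cy" (pixels), "k1" (the pictures are not rectified: a ray, as slopes to the right and down, at radius r is drawn at 1 + k1 r^2 times it, then the intrinsics apply), "xyz" and "rotation" of the camera in the world. Camera axes: x right, y up, looking along -z (the intrinsics and any distortion apply to the point x, -y, -z); pixel columns grow to the right and rows downward; lengths in m; the calibration is good to about 2 mm. A picture is of the moment at which its call begins. There is no depth.
- r.job_done(): hands the job in; it is judged then, once.
The state is a dict: "time": time; "q": joint angles; "joint_vel": joint speeds; "joint_torque": joint torques, N m; "eef_pos": TCP position; "tool_rot": TCP orientation; "wrist_force": force on the tool from outside, world axes, zero at the start; "torque": the same for the moment, N m; "opening": finger opening in m; "grasp_force": force on a finger pad.
Only numpy, scipy, OpenCV 4.12 (cv2) and the standard library are available. Lean on these libraries where they do the work, as an engineer would, in place of code of your own. Each camera call takes 0.05 s, during which the arm holds its last target. There are 200 camera calls.

## Working session

There is one attempt and no reset: what is moved stays moved. The work goes in short steps, Python scripts to look and compute and a tool call to move; the robot and the scene stay as the last step left them, time stands still between calls to the robot, and variables do not carry over. Pictures are saved under pics/ and viewed, at most 14 in all, crops included, and the job is handed in when it is done.

```bash
ls; mkdir -p pics
```

Create h.py:
```python
import numpy as np,cv2
from scipy.spatial.transform import Rotation as R
from cell import r
def rot(c):
    a=np.array(c["rotation"]);return a if a.shape==(3,3) else R.from_rotvec(a).as_matrix()
def cam(n,f=None):
    c=r.camera(n)
    if f: cv2.imwrite("pics/"+f,c["image"])
    return c
def ray(c,u,v):
    x,y=(u-c["cx"])/c["fx"],(v-c["cy"])/c["fy"];rd=np.hypot(x,y);s=rd
    for _ in range(20): s=rd/(1+c["k1"]*s*s)
    k=s/rd if rd>0 else 1
    return rot(c)@np.array([x*k,-y*k,-1])
def onz(c,u,v,z):
    d=ray(c,u,v);o=np.array(c["xyz"]);return o+d*(z-o[2])/d[2]
def proj(c,p):
    q=rot(c).T@(np.array(p)-c["xyz"]);x,y=q[0]/-q[2],-q[1]/-q[2];k=1+c["k1"]*(x*x+y*y)
    return np.array([c["cx"]+c["fx"]*x*k,c["cy"]+c["fy"]*y*k])
def tri(L):
    A=0;b=0
    for c,u,v in L:
        d=ray(c,u,v);d/=np.linalg.norm(d);P=np.eye(3)-np.outer(d,d);A=A+P;b=b+P@np.array(c["xyz"])
    return np.linalg.solve(A,b)
```

Run:
```python
from h import *
import pickle
D={}
for n in["scene","side","wrist"]:
    D[n]=cam(n,n+"0.png");print(n,D[n]["xyz"],rot(D[n])[:,2],D[n]["fx"])
pickle.dump(D,open("d0.pkl","wb"))
print(r.observe(),r.pinch_z)
```

```text
cell.py
pics
scene [1.65680986 0.135548   0.96088443] [0.79761616 0.11941289 0.59122671] 442.4676013318933
side [-0.13117817 -1.17358985  1.05791254] [-0.41505513 -0.69788879  0.5836784 ] 522.2281721006149
wrist [0.10373597 0.57082732 0.37454154] [-0.29359366  0.09829391  0.95086333] 373.3546242014794
{'time': 0.15, 'q': array([ 1.17854336e+00,  3.07363807e-01,  1.50736602e+00,  4.62421624e-06,
        1.32841308e+00, -7.34885228e-02]), 'joint_vel': array([ 9.80239592e-05, -3.32215982e-03, -1.41045617e-03, -9.91299794e-04,
        9.40265044e-04, -6.27674049e-04]), 'joint_torque': array([ 3.33815406e-04, -4.57974315e+01, -2.52219343e+01, -4.71350165e-05,
        8.52050318e-03,  7.16087584e-06]), 'eef_pos': array([0.18001201, 0.54553358, 0.23061681]), 'tool_rot': array([-4.98540914e-01, -3.10141590e+00,  2.36750900e-03]), 'wrist_force': array([ 0.03199586, -0.71064165,  0.57875734]), 'torque': array([0.00044149, 0.0224096 , 0.07140944]), 'grasp_force': 0.0, 'opening': 0.0853545008195076} 0.0187
```

View pics/scene0.png

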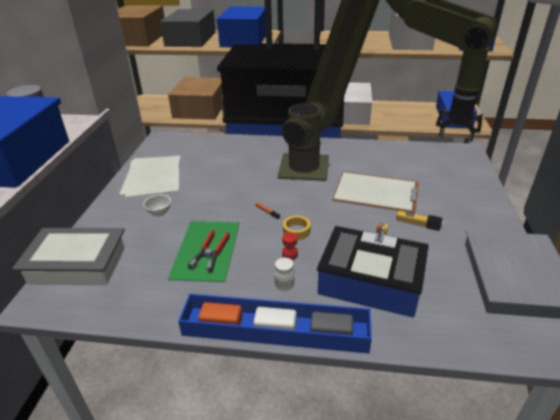

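View pics/side0.png

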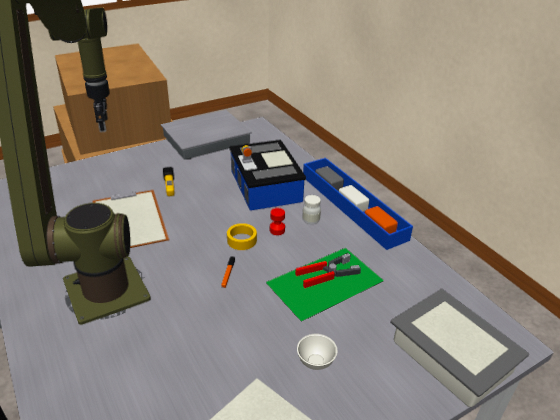

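The scene view shows the pliers on the mat at about (210,250), handles towards the robot, and the seal at (380,233) on the box. The side view shows the pliers at (330,270) and the seal at (247,153). I'll enlarge both areas.

Run:
```python
from h import *
import pickle
D=pickle.load(open("d0.pkl","rb"))
S,T=D["scene"],D["side"]
def crop(c,x,y,w,h,k): return cv2.resize(c["image"][y:y+h,x:x+w],(w*k,h*k),interpolation=cv2.INTER_CUBIC)
a=crop(S,165,215,80,70,5);b=crop(T,260,240,130,80,3)
e=crop(S,340,215,80,50,5);f=crop(T,220,135,80,50,5)
o=np.zeros((600,800,3),np.uint8)
for im,x,y in((a,0,0),(b,400,0),(e,0,350),(f,400,350)): o[y:y+im.shape[0],x:x+im.shape[1]]=im
cv2.imwrite("pics/crops.png",o)
for n,c,(x0,y0,x1,y1) in(("scene",S,(165,215,245,285)),("side",T,(260,240,390,320))):
    im=c["image"][y0:y1,x0:x1].astype(int);B,G,Rr=im[...,0],im[...,1],im[...,2]
    g=(G>1.5*Rr)&(G>1.5*B)&(G>50)
    m=np.zeros(g.shape,np.uint8);m[g]=255
    ys,xs=np.nonzero(g);q=cv2.minAreaRect(np.c_[xs,ys].astype(np.float32))
    hull=cv2.approxPolyDP(cv2.convexHull(np.c_[xs,ys].astype(np.int32)),4,True)[:,0]
    print(n,[onz(c,x0+u,y0+v,.005).round(4)[:2].tolist() for u,v in hull])
    red=(Rr>2*G)&(Rr>2*B)&(Rr>80); k,l,st,ce=cv2.connectedComponentsWithStats(red.astype(np.uint8))
    for i in range(1,k):
        if st[i,4]>15:
            ys,xs=np.nonzero(l==i);P=np.array([onz(c,x0+u,y0+v,.018)[:2] for u,v in zip(xs,ys)])
            mu=P.mean(0);w=np.linalg.svd(P-mu)[2][0];t=(P-mu)@w
            print(" red",len(xs),mu.round(4),w.round(3),(mu+w*t.min()).round(4),(mu+w*t.max()).round(4))
```

```text
scene [[0.4298, -0.1994], [0.7172, -0.1828], [0.7268, -0.3515], [0.4407, -0.3665]]
 red 59 [ 0.5468 -0.2747] [ 0.996 -0.093] [ 0.5003 -0.2704] [ 0.5915 -0.2789]
 red 70 [ 0.5583 -0.2233] [ 0.99  -0.139] [ 0.5059 -0.216 ] [ 0.6059 -0.23  ]
side [[0.7267, -0.3568], [0.439, -0.3774], [0.4199, -0.2007], [0.7127, -0.1842]]
 red 229 [ 0.5588 -0.2232] [-0.996  0.089] [ 0.6145 -0.2282] [ 0.5056 -0.2185]
 red 244 [ 0.5537 -0.2755] [-0.999  0.039] [ 0.6099 -0.2777] [ 0.4984 -0.2734]
```

View pics/crops.png

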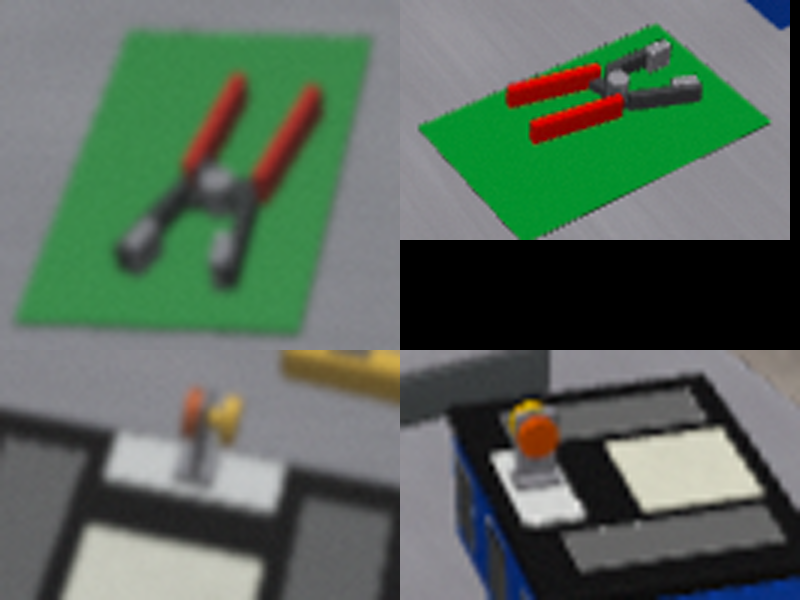

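Run:
```python
from h import *
import pickle
D=pickle.load(open("d0.pkl","rb"))
S,T=D["scene"],D["side"]
s=lambda u,v:(S,165+u/5,215+v/5); t=lambda u,v:(T,260+(u-400)/3,240+v/3)
e=lambda u,v:(S,340+u/5,215+(v-350)/5); f=lambda u,v:(T,220+(u-400)/5,135+(v-350)/5)
print("pivot",tri([s(216,180),t(618,80)]),onz(*s(216,180),.034),onz(*t(618,80),.034))
print("jawR",tri([s(140,245),t(688,88)]),"jawL",tri([s(225,250),t(658,52)]))
print("plate scene",[onz(*e(*p),.118)[:2].round(4).tolist() for p in((118,432),(285,462),(275,512),(105,475))])
print("plate side",[onz(*f(*p),.118)[:2].round(4).tolist() for p in((490,457),(585,515),(527,525))])
print("orange",onz(*e(193,410),.158),onz(*f(537,437),.158)," yellow",onz(*e(230,418),.158))
print("plate top scene",onz(*e(205,395),.176), "lid corners side",[onz(*f(*p),.112)[:2].round(4).tolist() for p in((450,410),(705,376))])
```

```text
pivot [ 0.61434569 -0.25588668  0.02535598] [ 0.62227178 -0.25099245  0.034     ] [ 0.60876897 -0.26558741  0.034     ]
jawR [ 0.67334265 -0.2918951   0.01800877] jawL [ 0.67667719 -0.23566152  0.02198277]
plate scene [[0.5776, 0.2343], [0.5966, 0.3324], [0.6437, 0.3229], [0.6198, 0.2258]]
plate side [[0.5928, 0.3194], [0.6145, 0.2145], [0.5726, 0.2217]]
orange [0.60341271 0.27369419 0.158     ] [0.6037695 0.2655664 0.158    ]  yellow [0.60894741 0.29469013 0.158     ]
plate top scene [0.61203023 0.27816113 0.176     ] lid corners side [[0.6029, 0.4071], [0.7999, 0.3634]]
```

Add to h.py:
```python
def go(p,yaw=None):
    "shift in tool axes from here to p; yaw = wanted world angle of tool x"
    s=r.observe();M=R.from_rotvec(s["tool_rot"]).as_matrix();a=np.arctan2(M[1,0],M[0,0])
    d=M.T@(np.array(p)-s["eef_pos"]);t=0 if yaw is None else -((yaw-a+np.pi)%(2*np.pi)-np.pi)
    print("go",d.round(4),"turn",round(t,4),"pos",s["eef_pos"].round(4),"yaw",round(a,4),"tilt",M[:,2].round(4))
```

```text
(no output)
```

Call:
nudge_tcp(
  ticks=[
    {"jaw":0.085, "xyz":[-0.387, -0.152, -0.10], "turn":-0.11},
    {"jaw":0.085, "xyz":[-0.387, -0.152, -0.10], "turn":-0.11},
    {"jaw":0.085, "xyz":[-0.387, -0.152, -0.10], "turn":-0.11},
    {"jaw":0.085, "xyz":[-0.387, -0.152, -0.10], "turn":-0.11},
    {"jaw":0.085, "xyz":[-0.387, -0.152, -0.10], "turn":-0.11},
    {"jaw":0.085, "xyz":[-0.387, -0.152, -0.10], "turn":-0.11},
    {"jaw":0.085, "xyz":[-0.387, -0.152, -0.10], "turn":-0.11},
    {"jaw":0.085, "xyz":[-0.387, -0.152, -0.10], "turn":-0.11},
  ],
)

```text
time: 1.15
eef_pos: [0.5034, 0.278, 0.3318]
tool_rot: [0.335, 3.121, -0.0]
wrist_force: [0.8, 0.7, -0.2]
opening: 0.085
grasp_force: 0.0
```

Run:
```python
from h import *
import pickle
c=cam("wrist","w1.png");pickle.dump(c,open("w1.pkl","wb"))
go([.5,.28,.33],np.pi-.21)
```

```text
go [0.0014 0.0005 0.0011] turn -0.0022 pos [0.5013 0.2792 0.3311] yaw 2.9294 tilt [-3.e-04  1.e-04 -1.e+00]
```

View pics/w1.png

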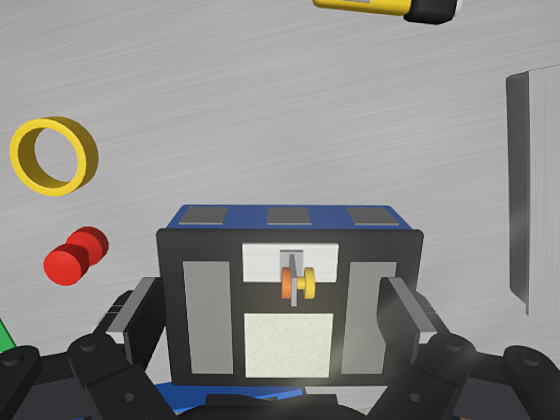

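The wrist view shows the seal at about (281–315, 283), with the lid front edge from (158,230) to (423,230) and the track plate at (243–337, 243–283).

Run:
```python
from h import *
import pickle
c=pickle.load(open("w1.pkl","rb"))
P=lambda u,v,z:onz(c,u,v,z)[:2]
def ang(a,b): d=b-a; return np.arctan2(d[1],d[0])-np.pi/2
print("lid front",ang(P(158,231,.112),P(423,231,.112)),"plate",ang(P(243,243,.118),P(337,243,.118)),ang(P(243,283,.118),P(243,243,.118))-np.pi/2)
print("plate c",np.mean([P(*p,.118) for p in((243,243),(337,243),(337,283),(243,283))],0))
im=c["image"].astype(int)[255:310,265:330];B,G,Rr=im[...,0],im[...,1],im[...,2]
o=(Rr>1.3*G)&(Rr>150)&(B<120)&(G<170);y=(Rr>150)&(G>.7*Rr)&(B<.6*Rr)
for n,m in(("or",o),("ye",y)):
    v,u=np.nonzero(m);print(n,len(u),u.min()+265,u.max()+265,v.min()+255,v.max()+255)
L,Rg=P(281,283,.158),P(315,283,.158);print("seal ends",L,Rg,"mid",(L+Rg)/2,np.linalg.norm(Rg-L))
```

```text
lid front -0.21458429014312563 plate -0.2147781148154302 -0.23845457692406846
plate c [0.60425022 0.27693014]
or 265 282 290 269 298
ye 382 297 314 269 298
seal ends [0.60274445 0.26637102] [0.60975577 0.29831965] mid [0.60625011 0.28234533] 0.032708930447665895
```

Run:
```python
from h import *
go([.53,-.247,.25],np.pi-.11)
```

```text
go [-0.1389 -0.5083  0.081 ] turn -0.1022 pos [0.5013 0.2792 0.3311] yaw 2.9294 tilt [-3.e-04  1.e-04 -1.e+00]
```

Call:
nudge_tcp(
  ticks=[
    {"jaw":0.085, "xyz":[-0.12, -0.43, 0.03], "turn":-0.1},
    {"jaw":0.085, "xyz":[-0.12, -0.43, 0.03], "turn":-0.1},
    {"jaw":0.085, "xyz":[-0.12, -0.43, 0.03], "turn":-0.1},
    {"jaw":0.085, "xyz":[-0.12, -0.43, 0.03], "turn":-0.1},
    {"jaw":0.085, "xyz":[-0.12, -0.43, 0.03], "turn":-0.1},
    {"jaw":0.085, "xyz":[-0.12, -0.43, 0.03], "turn":-0.1},
    {"jaw":0.085, "xyz":[-0.12, -0.43, 0.03], "turn":-0.1},
  ],
  quiet=true,
)

```text
ok
```

Call:
nudge_tcp(
  ticks=[
    {"jaw":0.085, "xyz":[-0.02, -0.078, 0.05]},
    {"jaw":0.085, "xyz":[-0.02, -0.078, 0.05]},
    {"jaw":0.085, "xyz":[-0.02, -0.078, 0.05]},
  ],
)

```text
time: 2.45
eef_pos: [0.538, -0.2347, 0.2493]
tool_rot: [-0.173, -3.132, -0.004]
wrist_force: [-0.5, 0.2, 0.8]
opening: 0.0851
grasp_force: 0.0
```

Run:
```python
from h import *
import pickle
c=cam("wrist","w2.png");pickle.dump(c,open("w2.pkl","wb"))
go([.53,-.247,.25],np.pi-.11)
```

```text
go [ 0.0069 -0.0142  0.0006] turn 0.0009 pos [ 0.5384 -0.2337  0.2506] yaw 3.0325 tilt [-0.0028  0.0026 -1.    ]
```

View pics/w2.png

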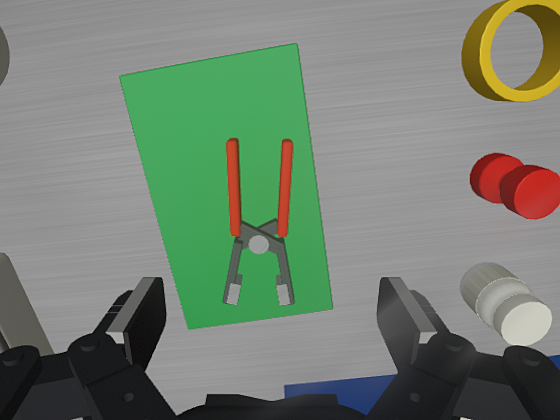

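The pliers show clearly: pivot at (259,244), handle rear ends at (232,140) and (287,142), jaw tips at (232,303) and (287,303). They are almost aligned with the tool.

Run:
```python
from h import *
import pickle
c=pickle.load(open("w2.pkl","rb"))
P=lambda u,v,z:onz(c,u,v,z)[:2]
im=c["image"].astype(int)[120:250,215:310];B,G,Rr=im[...,0],im[...,1],im[...,2]
red=((Rr>2*G)&(Rr>90)).astype(np.uint8)
k,l,st,ce=cv2.connectedComponentsWithStats(red)
H=[]
for i in range(1,k):
    if st[i,4]>100:
        v,u=np.nonzero(l==i);Q=np.array([P(a+215,b+120,.029) for a,b in zip(u,v)]);mu=Q.mean(0);w=np.linalg.svd(Q-mu)[2][0];w*=np.sign(w[0]);t=(Q-mu)@w
        print(st[i],mu.round(4),"yaw",np.arctan2(w[1],w[0]),"ends",mu+w*t.min(),mu+w*t.max());H.append((mu,w))
piv=P(259,244,.033);print("pivot",piv,P(259,244,.031))
jm=(P(234,285,.031)+P(284,285,.031))/2;print("jaw",P(234,294,.031),P(284,293,.031))
J=(P(234,294,.031)+P(284,293,.031))/2
hm=(H[0][0]+H[1][0])/2;d=J-hm
print("hm",hm,"J",J,"yaw",np.arctan2(d[1],d[0]),np.linalg.norm(piv-hm),np.linalg.norm(J-piv))
print("yaw piv",np.arctan2(*(piv-hm)[::-1]),"grip",piv-.055*d/np.linalg.norm(d))
print("mat c",np.mean([P(*p,.005) for p in((120,76),(297,43),(333,309),(188,329))],0))
```

```text
[ 11  19  14  97 962] [ 0.549  -0.2736] yaw -0.09744874665332257 ends [ 0.50096702 -0.26889984] [ 0.60067893 -0.27864751]
[ 62  20  16  97 988] [ 0.5553 -0.2223] yaw -0.15653077538074206 ends [ 0.50785257 -0.21482666] [ 0.60711898 -0.23049307]
pivot [ 0.61187887 -0.25478709] [ 0.61272791 -0.25494601]
jaw [ 0.66923637 -0.2896222 ] [ 0.67409609 -0.23457405]
hm [ 0.5521305 -0.2479535] J [ 0.67166623 -0.26209812] yaw -0.11778200213029853 0.06013788941863323 0.060232714947514907
yaw piv -0.11387795808534866 grip [ 0.55725992 -0.24832404]
mat c [ 0.57333607 -0.27616134]
```

Run:
```python
from h import *
go([.5575,-.2485,.08],np.pi-.118)
```

```text
go [-0.0211 -0.013   0.1705] turn 0.0089 pos [ 0.5384 -0.2337  0.2506] yaw 3.0325 tilt [-0.0028  0.0026 -1.    ]
```

Call:
nudge_tcp(
  ticks=[
    {"jaw":0.085, "xyz":[-0.021, -0.013, 0.06], "turn":0.009},
    {"jaw":0.085, "xyz":[-0.021, -0.013, 0.12], "turn":0.009},
    {"jaw":0.085, "xyz":[-0.021, -0.013, 0.17], "turn":0.009},
    {"jaw":0.085, "xyz":[-0.021, -0.013, 0.17], "turn":0.009},
    {"jaw":0.085, "xyz":[-0.021, -0.013, 0.17], "turn":0.009},
  ],
)

```text
time: 3.12
eef_pos: [0.5603, -0.2495, 0.0843]
tool_rot: [0.182, 3.133, -0.002]
wrist_force: [0.6, -0.6, 0.7]
opening: 0.0851
grasp_force: 0.0
```

Run:
```python
from h import *
go([.5575,-.2485,.001],np.pi-.118)
```

```text
go [0.0032 0.0008 0.0833] turn 0.0018 pos [ 0.5603 -0.2495  0.0843] yaw 3.0254 tilt [ 0.0029 -0.0012 -1.    ]
```

Call:
nudge_tcp(
  ticks=[
    {"jaw":0.085, "xyz":[0, 0, 0.04]},
    {"jaw":0.085, "xyz":[0, 0, 0.07]},
    {"jaw":0.085, "xyz":[0, 0, 0.079]},
    {"jaw":0.085, "xyz":[0, 0, 0.079]},
    {"jaw":0.085, "xyz":[0, 0, 0.079]},
    {"jaw":0.085, "xyz":[0, 0, 0.079]},
  ],
)

```text
time: 3.88
eef_pos: [0.5596, -0.2507, 0.0045]
tool_rot: [0.185, 3.134, -0.002]
wrist_force: [0.5, -1.0, 0.3]
opening: 0.0851
grasp_force: 0.0
```

Run:
```python
from h import *
cam("wrist","w3.png")
go([.5575,-.2485,.001],np.pi-.118)
```

```text
go [0.0021 0.0018 0.0031] turn 0.0002 pos [ 0.5593 -0.2506  0.0041] yaw 3.0238 tilt [ 0.0018 -0.001  -1.    ]
```

View pics/w3.png

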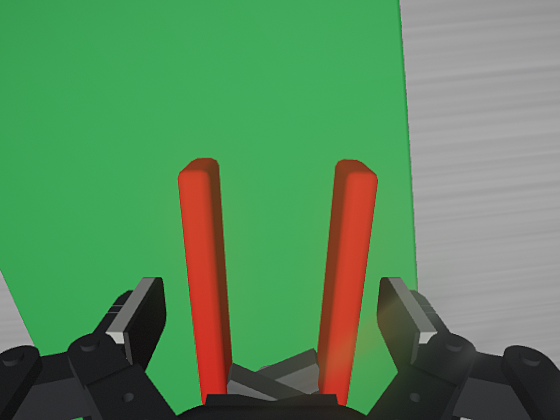

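Both handles sit between the pads, roughly centred (handle midline at u≈275, finger midline at ≈271). Closing to 60 mm and lifting a little.

Call:
nudge_tcp(
  ticks=[
    {"jaw":0.06, "xyz":[0.002, 0.001, 0.003]},
    {"jaw":0.06, "xyz":[0.002, 0.001, 0.003]},
    {"jaw":0.06, "xyz":[0.002, 0.001, 0.003]},
    {"jaw":0.06, "xyz":[0.002, 0.001, 0.003]},
    {"jaw":0.06, "xyz":[0.002, 0.001, 0.003]},
    {"jaw":0.06, "xyz":[0.002, 0.001, 0.003]},
    {"jaw":0.06, "xyz":[0.002, 0.001, 0.003]},
  ],
)

```text
time: 4.8
eef_pos: [0.5564, -0.2488, 0.0005]
tool_rot: [-0.185, -3.136, -0.0]
wrist_force: [-0.9, 0.9, 5.9]
opening: 0.0606
grasp_force: 15.0
```

Call:
nudge_tcp(
  ticks=[
    {"jaw":0.06, "xyz":[0, 0, -0.02]},
    {"jaw":0.06, "xyz":[0, 0, -0.05]},
    {"jaw":0.06, "xyz":[0, 0, -0.1]},
    {"jaw":0.06, "xyz":[0, 0, -0.15]},
    {"jaw":0.06, "xyz":[0, 0, -0.2]},
    {"jaw":0.06, "xyz":[0, 0, -0.2]},
    {"jaw":0.06, "xyz":[0, 0, -0.2]},
  ],
)

```text
time: 5.68
eef_pos: [0.5555, -0.2483, 0.1986]
tool_rot: [-0.185, -3.134, -0.002]
wrist_force: [-0.5, 0.1, -3.1]
opening: 0.0604
grasp_force: 12.0
```

Run:
```python
from h import *
go([.4557,.3142,.2],np.pi-.215)
```

```text
go [ 1.652e-01  5.469e-01 -4.000e-04] turn 0.0971 pos [ 0.5555 -0.2483  0.1986] yaw 3.0237 tilt [-0.0025  0.0014 -1.    ]
```

Call:
nudge_tcp(
  ticks=[
    {"jaw":0.06, "xyz":[0.01, 0.03, 0]},
    {"jaw":0.06, "xyz":[0.03, 0.08, 0], "turn":0.02},
    {"jaw":0.06, "xyz":[0.05, 0.14, 0], "turn":0.04},
    {"jaw":0.06, "xyz":[0.07, 0.2, 0], "turn":0.06},
    {"jaw":0.06, "xyz":[0.09, 0.26, 0], "turn":0.08},
    {"jaw":0.06, "xyz":[0.11, 0.32, 0], "turn":0.097},
    {"jaw":0.06, "xyz":[0.13, 0.38, 0], "turn":0.097},
    {"jaw":0.06, "xyz":[0.145, 0.43, 0], "turn":0.097},
  ],
)

```text
time: 6.68
eef_pos: [0.4604, 0.1965, 0.1973]
tool_rot: [-0.336, -3.118, 0.003]
wrist_force: [1.2, 0.2, -2.9]
opening: 0.0604
grasp_force: 12.0
```

Call:
nudge_tcp(
  ticks=[
    {"jaw":0.06, "xyz":[0.015, 0.05, 0]},
    {"jaw":0.06, "xyz":[0.025, 0.09, 0]},
    {"jaw":0.06, "xyz":[0.03, 0.11, 0]},
    {"jaw":0.06, "xyz":[0.03, 0.12, 0]},
    {"jaw":0.06, "xyz":[0.03, 0.12, 0]},
    {"jaw":0.06, "xyz":[0.03, 0.12, 0]},
  ],
)

```text
time: 7.42
eef_pos: [0.4595, 0.3173, 0.1997]
tool_rot: [-0.339, -3.123, 0.002]
wrist_force: [0.5, -0.4, -3.9]
opening: 0.0604
grasp_force: 12.0
```

Run:
```python
from h import *
import pickle
c=cam("wrist","w4.png");pickle.dump(c,open("w4.pkl","wb"))
go([.437,.3185,.1405],np.pi-.215)
```

```text
go [ 0.0223 -0.0037  0.0594] turn -0.0013 pos [0.4596 0.3174 0.1999] yaw 2.9253 tilt [-5.e-04 -8.e-04 -1.e+00]
```

View pics/w4.png

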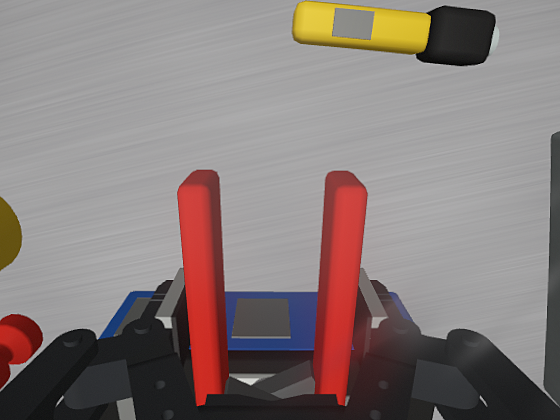

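The handles are held symmetrically (midline u≈271) and the gripper body hides the jaws, so I will use the scene and side cameras for the fit. Backing off and descending.

Call:
nudge_tcp(
  ticks=[
    {"jaw":0.06, "xyz":[0.022, -0.003, 0]},
    {"jaw":0.06, "xyz":[0.022, -0.003, 0.02]},
    {"jaw":0.06, "xyz":[0.022, -0.003, 0.045]},
    {"jaw":0.06, "xyz":[0.022, -0.003, 0.059]},
    {"jaw":0.06, "xyz":[0.022, -0.003, 0.059]},
    {"jaw":0.06, "xyz":[0.022, -0.003, 0.059]},
  ],
)

```text
time: 8.22
eef_pos: [0.4378, 0.3208, 0.1417]
tool_rot: [0.337, 3.122, 0.001]
wrist_force: [0.3, 0.6, -3.8]
opening: 0.06
grasp_force: 12.0
```

Run:
```python
from h import *
import pickle
go([.4897,.3069,.1405],np.pi-.215)
a=cam("scene");b=cam("side")
pickle.dump((a,b),open("d5.pkl","wb"))
f=lambda c,x,y,w,h,k:cv2.resize(c["image"][y:y+h,x:x+w],(w*k,h*k),interpolation=cv2.INTER_CUBIC)
cv2.imwrite("pics/c5.png",np.hstack([f(a,340,185,80,90,5),f(b,195,105,80,90,5)]))
```

```text
go [-0.0537 -0.0025  0.0013] turn 0.0001 pos [0.4378 0.3208 0.1417] yaw 2.9267 tilt [ 1.1e-03  7.0e-04 -1.0e+00]
```

View pics/c5.png

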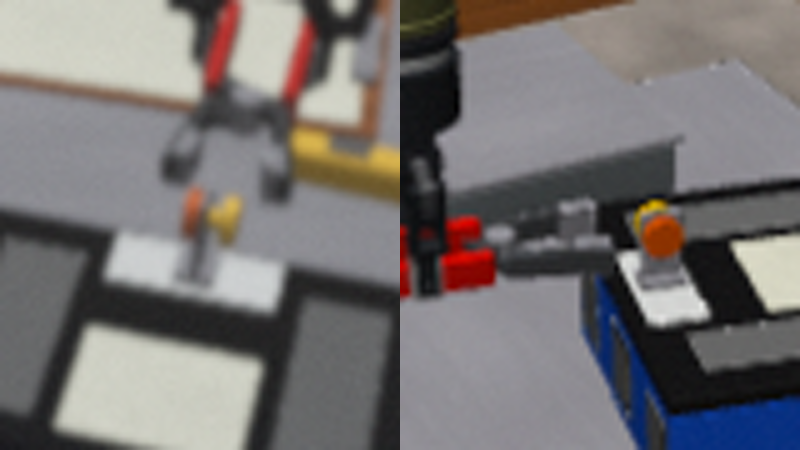

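Run:
```python
from h import *
import pickle
a,b=pickle.load(open("d5.pkl","rb"))
A=lambda p:((proj(a,p)-[340,185])*5).round();B=lambda p:((proj(b,p)-[195,105])*5+[400,0]).round()
x=np.array([.977,-.2134,0]);y=np.array([.2134,.977,0]);s=np.array([.606,.2815,.158])
T=np.array([.4378,.3208,.1417])
for n,p in[("sealmid",s),("orange",s-y*.015),("yellow",s+y*.015),("platetop",s+[0,0,.018])]+[("tip%+d"%k,T+x*(.119+.014)+y*k*.026+[0,0,.0175+.013]) for k in(-1,1)]+[("pivot",T+x*.056+[0,0,.033])]:
    print(n,A(p),B(p))
print("ends now",tri([(a,340+187/5,185+212/5),(b,195+(660-400)/5,105+238/5)]))
print("pivot",tri([(a,340+258/5,185+100/5),(b,195+(499-400)/5,105+233/5)]), T+x*.056)
print("jawR tip top",tri([(a,340+182/5,185+158/5),(b,195+(598-400)/5,105+240/5)]),"jawL",tri([(a,340+277/5,185+178/5),(b,195+(580-400)/5,105+203/5)]))
```

```text
sealmid [207. 214.] [654. 227.]
orange [181. 209.] [660. 237.]
yellow [233. 218.] [649. 217.]
platetop [210. 189.] [654. 204.]
tip-1 [181. 149.] [608. 232.]
tip+1 [269. 165.] [590. 198.]
pivot [245.  83.] [491. 226.]
ends now [0.60379059 0.26990283 0.15575281]
pivot [0.50012412 0.3161324  0.16579625] [0.492512  0.3088496 0.1417   ]
jawR tip top [0.55753606 0.27012008 0.16386182] jawL [0.57069469 0.3254269  0.16306945]
```

Call:
nudge_tcp(
  ticks=[
    {"jaw":0.06, "xyz":[0, -0.0025, 0.001]},
    {"jaw":0.06, "xyz":[-0.01, -0.0025, 0.001]},
    {"jaw":0.06, "xyz":[-0.018, -0.0025, 0.001]},
    {"jaw":0.06, "xyz":[-0.026, -0.0025, 0.001]},
    {"jaw":0.06, "xyz":[-0.034, -0.0025, 0.001]},
    {"jaw":0.06, "xyz":[-0.034, -0.0025, 0.001]},
  ],
)

```text
time: 9.07
eef_pos: [0.4711, 0.3107, 0.1399]
tool_rot: [0.338, 3.123, 0.0]
wrist_force: [-1.4, 0.1, -2.6]
opening: 0.0603
grasp_force: 12.0
```

Run:
```python
from h import *
import pickle
go([.4897,.3069,.1405],np.pi-.215)
a=cam("scene");b=cam("side")
f=lambda c,x,y,w,h,k:cv2.resize(c["image"][y:y+h,x:x+w],(w*k,h*k),interpolation=cv2.INTER_CUBIC)
cv2.imwrite("pics/c6.png",np.hstack([f(a,350,205,60,50,6),f(b,220,130,60,50,6)]))
```

```text
go [-0.019   0.0002 -0.0006] turn -0.0006 pos [0.4711 0.3107 0.1399] yaw 2.926 tilt [ 4.e-04  1.e-04 -1.e+00]
```

View pics/c6.png

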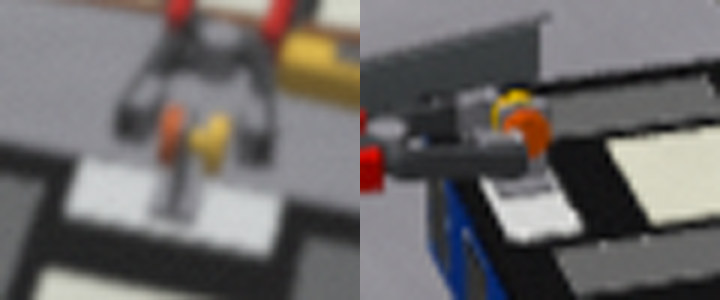

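The jaws straddle the discs evenly: inner edges at u≈150 and 240, discs spanning 158–230. Moving all the way in, then squeezing.

Call:
nudge_tcp(
  ticks=[
    {"jaw":0.06, "xyz":[-0.006, 0, -0.003]},
    {"jaw":0.06, "xyz":[-0.012, 0, -0.003]},
    {"jaw":0.06, "xyz":[-0.019, 0, -0.003]},
    {"jaw":0.06, "xyz":[-0.019, 0, -0.003]},
    {"jaw":0.06, "xyz":[-0.019, 0, -0.003]},
  ],
)

```text
time: 9.8
eef_pos: [0.4885, 0.3067, 0.1428]
tool_rot: [-0.337, -3.123, 0.0]
wrist_force: [-0.5, 0.7, -2.8]
opening: 0.0603
grasp_force: 12.0
```

Call:
nudge_tcp(
  ticks=[
    {"jaw":0.055},
    {"jaw":0.05},
    {"jaw":0.046},
    {"jaw":0.044},
    {"jaw":0.042},
    {"jaw":0.042},
    {"jaw":0.042},
    {"jaw":0.042},
  ],
)

```text
time: 10.8
eef_pos: [0.488, 0.3068, 0.1429]
tool_rot: [-0.337, -3.122, 0.0]
wrist_force: [-5.6, 0.2, -1.1]
opening: 0.0428
grasp_force: 40.5
```

Call:
nudge_tcp(
  ticks=[
    {"jaw":0.038},
    {"jaw":0.038},
    {"jaw":0.038},
    {"jaw":0.038},
  ],
)

```text
time: 11.3
eef_pos: [0.4877, 0.307, 0.143]
tool_rot: [-0.336, -3.122, -0.0]
wrist_force: [-6.7, 0.3, 0.0]
opening: 0.041
grasp_force: 60.8
```

Run:
```python
from h import *
a=cam("scene");b=cam("side")
f=lambda c,x,y,w,h,k:cv2.resize(c["image"][y:y+h,x:x+w],(w*k,h*k),interpolation=cv2.INTER_CUBIC)
cv2.imwrite("pics/c7.png",np.hstack([f(a,350,205,60,50,6),f(b,220,130,60,50,6)]))
```

```text
(no output)
```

View pics/c7.png

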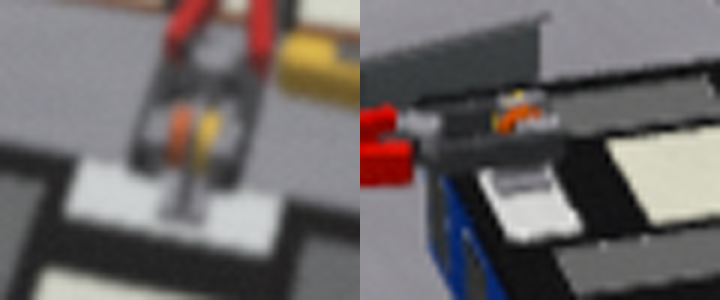

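The seal now looks compressed (orange and yellow span 170–217, was 158–230), and the grip reached 60 N. Easing back to 60 mm and withdrawing.

Call:
nudge_tcp(
  ticks=[
    {"jaw":0.046},
    {"jaw":0.05},
    {"jaw":0.055},
    {"jaw":0.06},
    {"jaw":0.06},
    {"jaw":0.06},
    {"jaw":0.06},
  ],
)

```text
time: 12.28
eef_pos: [0.4887, 0.3068, 0.143]
tool_rot: [0.337, 3.123, -0.0]
wrist_force: [-0.5, 0.2, -1.9]
opening: 0.0602
grasp_force: 12.2
```

Call:
nudge_tcp(
  ticks=[
    {"jaw":0.06, "xyz":[0.01, 0, 0]},
    {"jaw":0.06, "xyz":[0.02, 0, 0]},
    {"jaw":0.06, "xyz":[0.035, 0, 0]},
    {"jaw":0.06, "xyz":[0.05, 0, 0]},
    {"jaw":0.06, "xyz":[0.06, 0, 0]},
    {"jaw":0.06, "xyz":[0.06, 0, 0]},
    {"jaw":0.06, "xyz":[0.06, 0, 0]},
  ],
)

```text
time: 13.15
eef_pos: [0.4305, 0.3198, 0.1432]
tool_rot: [0.336, 3.123, 0.001]
wrist_force: [0.6, -0.5, -3.2]
opening: 0.06
grasp_force: 12.2
```

Run:
```python
from h import *
a=cam("scene");b=cam("side")
f=lambda c,x,y,w,h,k:cv2.resize(c["image"][y:y+h,x:x+w],(w*k,h*k),interpolation=cv2.INTER_CUBIC)
cv2.imwrite("pics/c8.png",np.hstack([f(a,340,185,80,90,5),f(b,195,105,80,90,5)]))
go([.4370,.3185,.21],np.pi-.215)
```

```text
go [-0.0064  0.0002 -0.0669] turn -0.0001 pos [0.4307 0.3197 0.1431] yaw 2.9265 tilt [ 7.e-04  2.e-04 -1.e+00]
```

View pics/c8.png

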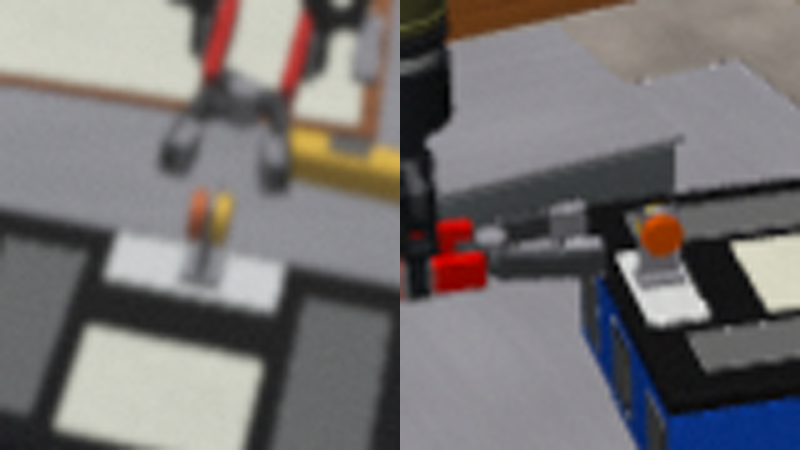

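The seal stays shut (discs now 187–232, standing free) and the pliers are still held straight. Carrying them back to the mat.

Call:
nudge_tcp(
  ticks=[
    {"jaw":0.06, "xyz":[0, 0, -0.02]},
    {"jaw":0.06, "xyz":[0, 0, -0.05]},
    {"jaw":0.06, "xyz":[0, 0, -0.067]},
    {"jaw":0.06, "xyz":[0, 0, -0.067]},
    {"jaw":0.06, "xyz":[0, 0, -0.067]},
  ],
)

```text
time: 13.88
eef_pos: [0.4298, 0.3191, 0.2091]
tool_rot: [-0.337, -3.122, 0.001]
wrist_force: [-0.1, 0.4, -2.6]
opening: 0.0598
grasp_force: 12.2
```

Run:
```python
from h import *
go([.548,-.26,.2],3.0237)
```

```text
go [-0.2392 -0.5405  0.0094] turn -0.0973 pos [0.4298 0.3191 0.2091] yaw 2.9264 tilt [-1.1e-03 -7.0e-04 -1.0e+00]
```

Call:
nudge_tcp(
  ticks=[
    {"jaw":0.06, "xyz":[-0.01, -0.03, 0]},
    {"jaw":0.06, "xyz":[-0.03, -0.08, 0], "turn":-0.02},
    {"jaw":0.06, "xyz":[-0.055, -0.135, 0], "turn":-0.04},
    {"jaw":0.06, "xyz":[-0.08, -0.19, 0], "turn":-0.06},
    {"jaw":0.06, "xyz":[-0.105, -0.245, 0], "turn":-0.08},
    {"jaw":0.06, "xyz":[-0.13, -0.3, 0], "turn":-0.097},
    {"jaw":0.06, "xyz":[-0.155, -0.355, 0], "turn":-0.097},
    {"jaw":0.06, "xyz":[-0.18, -0.41, 0], "turn":-0.097},
  ],
  quiet=true,
)

```text
ok
```

Call:
nudge_tcp(
  ticks=[
    {"jaw":0.06, "xyz":[-0.015, -0.05, 0]},
    {"jaw":0.06, "xyz":[-0.03, -0.09, 0]},
    {"jaw":0.06, "xyz":[-0.04, -0.115, 0]},
    {"jaw":0.06, "xyz":[-0.045, -0.13, 0]},
    {"jaw":0.06, "xyz":[-0.045, -0.13, 0]},
    {"jaw":0.06, "xyz":[-0.045, -0.13, 0]},
  ],
)

```text
time: 15.62
eef_pos: [0.5475, -0.2521, 0.2098]
tool_rot: [-0.183, -3.135, -0.002]
wrist_force: [-0.3, 0.1, -3.2]
opening: 0.0599
grasp_force: 12.2
```

Run:
```python
from h import *
go([.548,-.26,.02],3.0237)
```

```text
go [-0.0016 -0.008   0.1898] turn 0.0011 pos [ 0.5475 -0.2521  0.2098] yaw 3.0248 tilt [-9.0e-04  1.4e-03 -1.0e+00]
```

Call:
nudge_tcp(
  ticks=[
    {"jaw":0.06, "xyz":[0, -0.008, 0.04]},
    {"jaw":0.06, "xyz":[0, -0.008, 0.09]},
    {"jaw":0.06, "xyz":[0, -0.008, 0.14]},
    {"jaw":0.06, "xyz":[0, -0.008, 0.17]},
    {"jaw":0.06, "xyz":[0, -0.008, 0.19]},
    {"jaw":0.06, "xyz":[0, -0.008, 0.195]},
    {"jaw":0.06, "xyz":[0, -0.008, 0.195]},
    {"jaw":0.06, "xyz":[0, -0.008, 0.195]},
  ],
)

```text
time: 16.62
eef_pos: [0.548, -0.2618, 0.0163]
tool_rot: [0.184, 3.134, -0.002]
wrist_force: [0.1, 0.6, -2.9]
opening: 0.0601
grasp_force: 12.2
```

Call:
nudge_tcp(
  ticks=[
    {"jaw":0.06, "xyz":[0, 0, 0.004]},
    {"jaw":0.06, "xyz":[0, 0, 0.009]},
    {"jaw":0.06, "xyz":[0, 0, 0.012]},
    {"jaw":0.06, "xyz":[0, 0, 0.013]},
    {"jaw":0.06, "xyz":[0, 0, 0.013]},
    {"jaw":0.06, "xyz":[0, 0, 0.013]},
  ],
)

```text
time: 17.38
eef_pos: [0.5471, -0.2618, 0.002]
tool_rot: [0.185, 3.136, -0.0]
wrist_force: [-0.6, -0.1, -2.5]
opening: 0.06
grasp_force: 12.2
```

Call:
nudge_tcp(
  ticks=[
    {"jaw":0.06, "xyz":[0, 0, 0.001]},
    {"jaw":0.06, "xyz":[0, 0, 0.002]},
    {"jaw":0.06, "xyz":[0, 0, 0.002]},
  ],
)

```text
time: 17.75
eef_pos: [0.5471, -0.2619, 0.0005]
tool_rot: [0.185, 3.136, -0.0]
wrist_force: [-1.6, 1.0, 2.6]
opening: 0.0597
grasp_force: 12.5
```

Call:
nudge_tcp(
  ticks=[
    {"jaw":0.065},
    {"jaw":0.07},
    {"jaw":0.085},
    {"jaw":0.085},
    {"jaw":0.085},
    {"jaw":0.085},
  ],
)

```text
time: 18.5
eef_pos: [0.547, -0.2617, -0.0001]
tool_rot: [-0.185, -3.136, -0.0]
wrist_force: [0.3, 0.4, 0.8]
opening: 0.0851
grasp_force: 0.0
```

Call:
nudge_tcp(
  ticks=[
    {"jaw":0.085, "xyz":[0, 0, -0.02]},
    {"jaw":0.085, "xyz":[0, 0, -0.06]},
    {"jaw":0.085, "xyz":[0, 0, -0.12]},
    {"jaw":0.085, "xyz":[0, 0, -0.18]},
    {"jaw":0.085, "xyz":[0.02, 0, -0.22]},
    {"jaw":0.085, "xyz":[0.02, 0, -0.22]},
    {"jaw":0.085, "xyz":[0.02, 0, -0.22]},
    {"jaw":0.085, "xyz":[0.02, 0, -0.22]},
  ],
)

```text
time: 19.5
eef_pos: [0.5264, -0.2588, 0.2181]
tool_rot: [-0.185, -3.133, -0.003]
wrist_force: [-0.2, 0.6, 0.3]
opening: 0.085
grasp_force: 0.0
```

Run:
```python
from h import *
c=cam("wrist");s=cam("scene")["image"][130:345,20:540]
cv2.imwrite("pics/w9.png",np.vstack([cv2.resize(c["image"],(520,385)),s]))
```

```text
(no output)
```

View pics/w9.png

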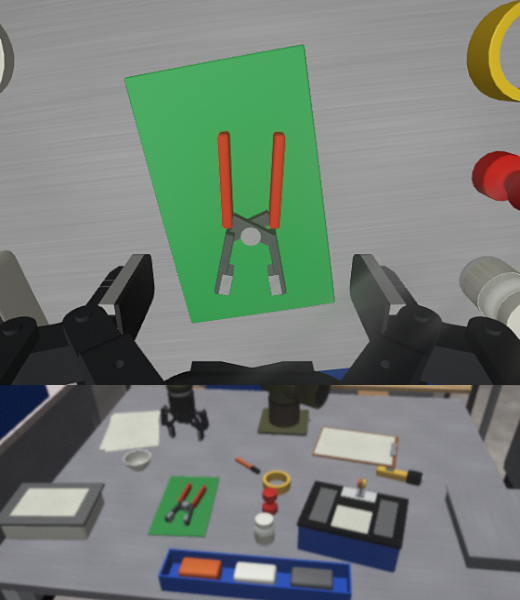

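The pliers lie flat and open on the mat (pivot at (250,236) in the wrist view), the gripper is clear and the bystanders are in place.

```bash
python3 -c "
from cell import r
print(r.job_done())"
```

```text
the job is handed in; nothing more can be done
None
```

I handed the job in at about 19.6 s of the 61 s allowed: by the pictures the seal is squeezed shut with the pliers, the pliers lie flat on the mat with the gripper clear, and the bystanders look unmoved; no verdict was returned.

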